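# Load a fresh label roll on the unwind stand

## Task

Load the label roll on the unwind stand: put the core adapter that fills the roll's core down over the spindle, then the roll over that adapter, then the guard disc with its hub upward, and last the steel hold-down weight, so that each sits fully home on the one below. Leave the other adapter and the other things on the bench where they are.

Things in the scene. Friction and masses are not known exactly. Their poses are not given: they have to be found in the camera images.
- stand: Heavy fixed label stand: grey base plate 116 x 116 mm, aluminium platter 92 mm across (turns freely, top at z = 16 mm) and in its middle an upright steel spindle, 12 mm thick, up to z = 80 mm, the last 5 mm tapering to 7 mm. A tongue of the base to its own -x carries a tear bar 100 mm from the spindle, 44 mm high. Origin: spindle axis, at table level. The adapter sits on the platter.
- adapter_large: The larger of two black plastic core adapters, lying foot down: a round sleeve 37 mm across on a foot 54 mm across and 4 mm thick, 30 mm high in all, its top 4 mm tapering to 31 mm; bore 14 mm right through, for the spindle. Seated: underside 16 mm above the stand's origin. Origin: centre of the underside, z up.
- adapter_small: The smaller black core adapter, of the same form and height but for 1-inch cores: sleeve 25 mm across, foot 42 mm across. Too small for this roll; it stays where it lies. Origin: centre of the underside, z up.
- roll: White label roll lying flat: 64 mm across, 32 mm high, with a brown cardboard core of 40 mm bore, open right through. It goes over the large adapter's sleeve onto its foot (seated underside 20 mm above the stand's origin). Origin: centre of the underside, z up.
- disc: Grey plastic guard disc, hub upward: plate 92 mm across and 3 mm thick, hub 32 mm across above it, 17 mm high in all; bore 14 mm right through. Grip it by the hub. It rests on the roll (seated underside 52 mm above the stand's origin). Origin: centre of the underside, z up.
- weight: Steel hold-down weight, 0.2 kg, closed face up: fluted round cap 39 mm across and 26 mm high, with a blind bore of 14 mm, 16 mm deep, in its underside. It goes over the spindle's end and rests on the hub (seated underside 69 mm above the stand's origin). Origin: centre of the underside, z up.
- card_box: Bystander: small card box with a dark lid, 58 x 96 x 31 mm, near the front edge. Origin: centre of the underside.
- stapler: Bystander: red stapler, 30 x 130 x 56 mm, at the left. Origin: centre of the underside.
- glue_stick: Bystander: glue stick standing upright, blue cap, 25 mm across, 88 mm high. Origin: centre of the underside.
Things that resemble listed ones, but are neither listed nor needed, are in the scene too. Of the things shaped like the weight, the steel one is meant.

How it is judged:
By the outcome, as a careful person would: the job done as asked, in the order asked, and still so for the second after the job is handed in, with the robot touching nothing.
It also fails if it takes over 112 s, if anything falls off the work surface, if the arm or the gripper's body presses on something with over 40 N, if the wrist force passes 120 N, or if a joint passes its speed limit or range.

## Robot

A 6-joint arm with a two-finger parallel gripper is mounted at the origin on a cart in front of the work surface, level with it; the furniture and walls round the work are solid. World frame = base frame: x ahead of the robot, y to its left, z up, the work surface at z = 0. Lengths are in m, angles in degrees, forces in N, time in s.
With the tool pointing down it reaches from about 0.25 to 0.725 m from the base axis. Payload 4 kg.
Tool frame: the origin (TCP) lies at the very end of the fingers, on their centre line; the grasp point (between the pads) lies 19 mm behind it (grip_point_offset is the z of the grasp point in the tool frame, in m); z points along the fingers, y is the line along which they close (so a half turn about z gives the same grasp; the last joint's range is limited). The gripper opens to 85 mm and grips with 20 to 120 N. Pads are 22 mm wide; open, the fingers measure 114 mm over their backs; the gripper's body (76 mm by 85 mm) begins 54 mm behind the grasp point. The pads swing forward as they close: fully open they stand 13 mm farther back than shut.
Start: joints at [-70.531, 13.785, 0.286, 76.501, 0, 90], TCP at [0.167, -0.471, 0.231] pointing down, gripper open.
Joint ranges: [-155.79, 155.79], [-60.16, 107.12], [-62.33, 73.08], [-114, 123.19], [-81.49, 82.49], [-180, 180]. Speed limits (degrees/s): [159.86, 159.86, 180, 180, 180, 180].

## Interface

Orientations are given as a 3x3 rotation matrix whose columns are the frame's x, y, z axes.
In Python, from rig import * gives the robot as it stands. The module is installed in compiled form; this text tells all that it offers. Calls block until the motion is done:
- move_to(position, orientation): joint-space move of the TCP to a pose.
- servo_line(position, feed=0.15, frame=None, max_force=None): straight line of the TCP; frame=None keeps the orientation; feed is the mean speed in m/s. With max_force (N) it stops when the force on the tool has changed by that much, and returns True; else False.
- movej(angles): joint-space move.
- open_jaws() and grasp(): open the fingers fully, or close them until they stop; the grip force is fixed at half the most.
- wait(seconds).
- inverse_kinematics(position, orientation): joint angles nearest the present ones, or None.
- observe(): the state.
- get_image(name): name is "scene" or "top" or "wrist"; returns a dict with "img" (384x512x3 uint8, blue, green, red), "vertical_fov" (degrees; the focal length in pixels is half the picture's height over the tangent of half this angle, whatever the lens; pixels are square), "cx", "cy" (the principal point, pixels), "k1" (the pictures are not rectified: a ray, as slopes to the right and down, at radius r is drawn at 1 + k1 r^2 times it, then the intrinsics apply), "rvec" (rotation vector, rad) and "tvec" (3), from world to camera coordinates, as OpenCV has them; the wrist camera has in their place "T_tool_cam" (4x4, takes a point from camera to tool coordinates, whose origin is the TCP and whose axes are the flange's). Camera axes: x right, y down, z forward; pixel columns grow to the right and rows downward; lengths in m; the calibration is good to about 2 mm. A picture is of the moment at which its call begins: read the wrist's pose just before it. There is no depth.
A pose or a line that the arm cannot do raises MotionError and nothing moves.
- close_job(): hands the job in; it is judged then, once.
Trained networks look in a picture, given as the dict that the camera call returned (one of the last four; its "shot" number tells which), for a name from the list of things; names that differ only in an ending like _2 or _b are one class to them, and where a whole thing is asked for, a point or a joint stands for the part that bears it (a point fixed in the world has none). Each returns a list of dicts, best first, with "p" (0 to 1); they miss things now and then, are a little off and sometimes report something else, mostly with a low value. They report only what shows in the picture. A call takes as long as a camera call. They do not tell look-alikes from the thing itself.
- recognise(picture, thing): "box" ([left, top, right, bottom] in pixels, round what is visible of it).
The state is a dict: "time_s": time; "q": joint angles; "qvel": joint speeds; "tau": joint torques, N m; "ee_pos": TCP position; "orientation": TCP orientation; "contact_force": force on the tool from outside, world axes, zero at the start; "moment": the same for the moment, N m; "grip_width": finger opening in m; "grip_force": force on a finger pad.
Only numpy, scipy, OpenCV 4.12 (cv2) and the standard library are available. Lean on these libraries where they do the work, as an engineer would, in place of code of your own. Each camera call takes 0.05 s, during which the arm holds its last target. There are 200 camera calls.

## Working session

There is one attempt and no reset: what is moved stays moved. The work goes in short steps, each a Python script; the robot and the scene stay as the last script left them, time stands still between calls to the robot, and variables do not carry over. Pictures are saved under pics/ and viewed, at most 15 in all, crops included, and the job is handed in when it is done.

```bash
ls; mkdir -p pics; cat > h.py <<'E'
from rig import *
import numpy as np, cv2
def cam(p):
    f=p["img"].shape[0]/2/np.tan(np.radians(p["vertical_fov"])/2)
    if "rvec" in p:
        R=cv2.Rodrigues(np.array(p["rvec"],float))[0]; t=np.array(p["tvec"],float).ravel()
        return f,R.T,-R.T@t
    T=np.array(p["T_tool_cam"]); O=np.array(p["ori"]); 
    return f,O@T[:3,:3],O@T[:3,3]+np.array(p["pos"])
def shot(name):
    s=observe(); p=get_image(name); p["ori"]=s["orientation"]; p["pos"]=s["ee_pos"]; return p
def ray(p,u,v):
    f,R,c=cam(p); d=np.array([(u-p["cx"])/f,(v-p["cy"])/f]); r=d.copy()
    for _ in range(20): r=d/(1+p["k1"]*(r@r))
    return c,R@np.array([r[0],r[1],1])
def px(p,u,v,z):
    c,d=ray(p,u,v); return c+d*(z-c[2])/d[2]
def proj(p,X):
    f,R,c=cam(p); q=(np.atleast_2d(X)-c)@R; r=q[:,:2]/q[:,2:]; 
    r=r*(1+p["k1"]*(r**2).sum(1,keepdims=True)); return r*f+[p["cx"],p["cy"]]
E
python3 - <<'E'
from h import *
for n in ("scene","top"):
    p=shot(n); cv2.imwrite(f"pics/{n}0.png",cv2.resize(p["img"],(768,576)))
    print(n,cam(p)[2],p["k1"])
    for t in "stand adapter_large adapter_small roll disc weight card_box stapler glue_stick".split():
        for d in recognise(p,t)[:4]:
            b=d["box"]; print(t,round(d["p"],2),np.round(b),px(p,(b[0]+b[2])/2,(b[1]+b[3])/2,0.02).round(3))
print(observe()["time_s"])
E
```

```text
pics
scene [-0.56656795 -0.73201379  0.70123699] -0.12751920013390639
stand 0.63 [229. 187. 286. 224.] [0.427 0.03  0.02 ]
adapter_large 0.52 [370. 211. 389. 227.] [ 0.597 -0.311  0.02 ]
adapter_small 0.41 [251. 168. 258. 180.] [0.612 0.188 0.02 ]
roll 0.67 [332. 220. 351. 241.] [ 0.463 -0.251  0.02 ]
disc 0.75 [210. 183. 233. 193.] [0.446 0.201 0.02 ]
weight 0.69 [336. 243. 351. 263.] [ 0.363 -0.312  0.02 ]
weight 0.63 [215. 197. 228. 212.] [0.358 0.123 0.02 ]
card_box 0.94 [264. 218. 304. 242.] [ 0.359 -0.119  0.02 ]
glue_stick 0.58 [332. 220. 353. 242.] [ 0.462 -0.254  0.02 ]
glue_stick 0.57 [226. 152. 233. 177.] [0.611 0.311 0.02 ]
top [0.3807682  0.01916781 1.01031849] -0.045022253063564395
stand 0.91 [240. 181. 286. 247.] [0.412 0.02  0.02 ]
adapter_large 0.7 [375. 131. 395. 149.] [ 0.604 -0.304  0.02 ]
adapter_large 0.21 [189. 136. 210. 150.] [0.599 0.186 0.02 ]
adapter_small 0.58 [191. 136. 211. 148.] [0.603 0.183 0.02 ]
roll 0.7 [351. 179. 380. 204.] [ 0.468 -0.246  0.02 ]
disc 0.8 [166. 176. 200. 208.] [0.47  0.228 0.02 ]
disc 0.58 [113. 193. 131. 242.] [0.404 0.387 0.02 ]
weight 0.67 [213. 225. 224. 237.] [0.369 0.134 0.02 ]
weight 0.63 [383. 222. 397. 239.] [ 0.366 -0.306  0.02 ]
weight 0.44 [242. 147. 256. 161.] [0.569 0.056 0.02 ]
card_box 0.8 [296. 218. 337. 244.] [ 0.368 -0.118  0.02 ]
stapler 0.7 [115. 192. 132. 243.] [0.404 0.384 0.02 ]
1.0
```

View pics/scene0.png

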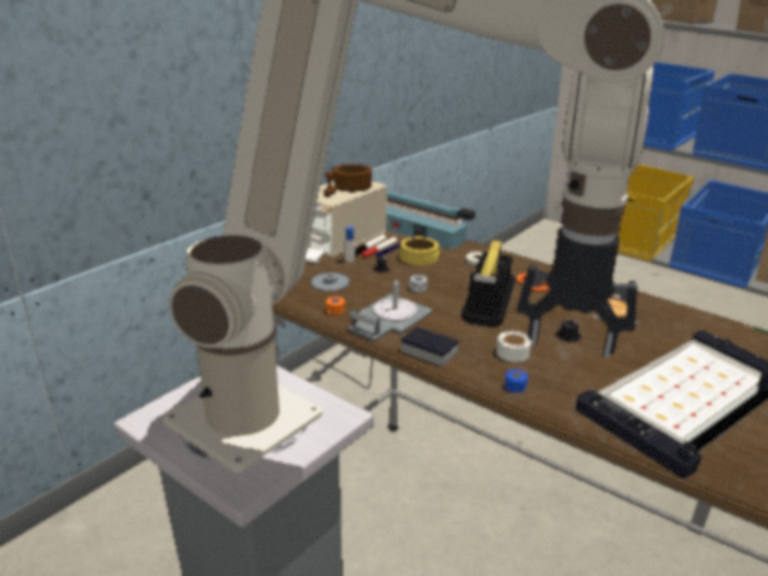

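View pics/top0.png

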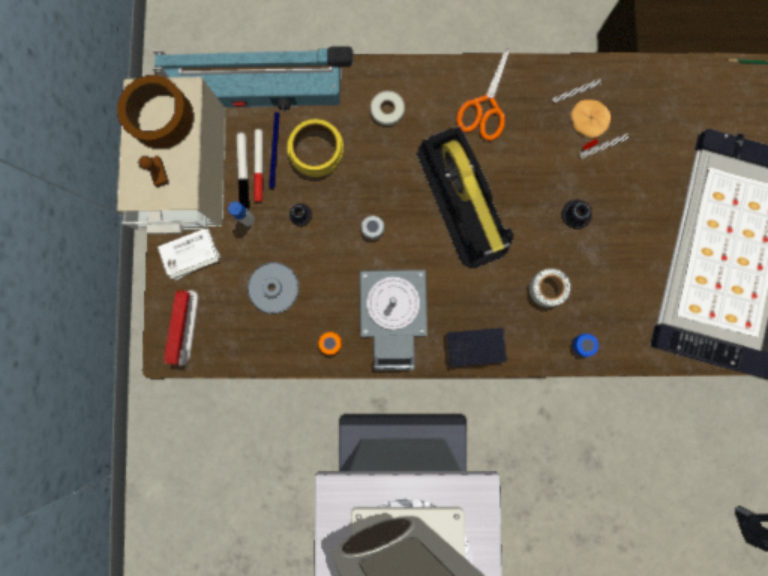

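Top view (768 px): large adapter (577,213), small (300,214), steel weight (372,227); the orange (329,344) and blue (586,345) ones are decoys. Roll (550,288), disc (272,287), spindle about (393,300). Next, wrist views of each.

```bash
python3 - <<'E'
from h import *
s=observe(); print(np.round(s["orientation"],2)); 
p=shot("wrist"); print(np.round(p["T_tool_cam"],3),p["vertical_fov"],p["k1"])
R=np.array([[0,1,0],[1,0,0],[0,0,-1.]])
pts=dict(adapter_large=(.604,-.304),roll=(.468,-.246),stand=(.425,.02),weight=(.569,.056),disc=(.47,.228))
ims=[]
for n,(x,y) in pts.items():
    try: move_to([x,y,.20],R)
    except MotionError as e: print(n,e); continue
    p=shot("wrist"); im=p["img"].copy()
    np.save(f"{n}.npy",dict(p),allow_pickle=True)
    for d in recognise(p,n)[:2]:
        b=d["box"]; print(n,round(d["p"],2),np.round(b)); cv2.rectangle(im,(int(b[0]),int(b[1])),(int(b[2]),int(b[3])),(0,0,255),1)
    ims.append(im)
ims+= [ims[0]*0]*(6-len(ims))
m=np.vstack([np.hstack(ims[:2]),np.hstack(ims[2:4]),np.hstack(ims[4:6])])
cv2.imwrite("pics/w1.png",cv2.resize(m,(532,600),interpolation=cv2.INTER_AREA))
print(observe()["time_s"],observe()["q"])
E
```

```text
[[ 0.94  0.33 -0.  ]
 [ 0.33 -0.94 -0.  ]
 [-0.    0.   -1.  ]]
[[-0.    -0.966 -0.258  0.065]
 [ 1.    -0.    -0.     0.   ]
 [-0.    -0.258  0.966 -0.142]
 [ 0.     0.     0.     1.   ]] 58.22730016346656 0.03620617926486542
adapter_large 0.57 [226. 141. 282. 193.]
roll 0.82 [223. 136. 294. 206.]
stand 0.96 [154. 104. 335. 222.]
weight 0.82 [ 10.  62.  70. 111.]
weight 0.59 [246. 144. 286. 191.]
disc 0.82 [211. 113. 305. 204.]
disc 0.43 [134. 297. 284. 360.]
6.4083 [ 2.57291744e+01  1.71862834e+01  1.78022846e-01  7.29530340e+01
 -2.59479496e-02  1.15855388e+02]
```

View pics/w1.png

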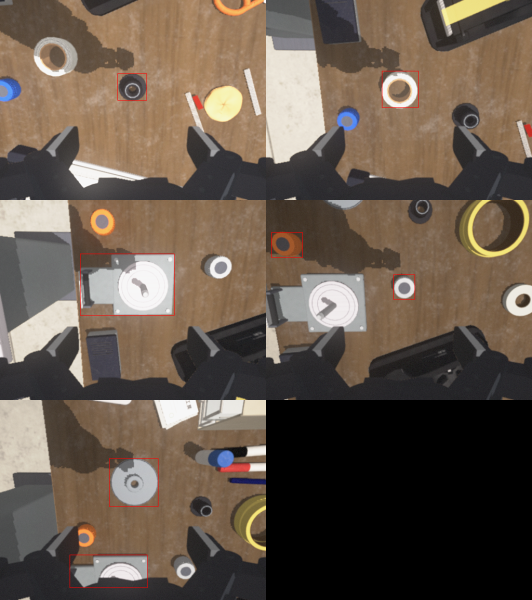

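The red boxes lie on the right things: large adapter, roll, stand, steel weight (second box) and disc. Next I rectify each view to the known plane and fit circles of known radius.

```bash
cat >> h.py <<'E'
def rect(p,x,y,z,half=.06,n=240):
    g=np.linspace(-half,half,n); X=np.stack([*np.meshgrid(x+g,y+g,indexing="ij"),np.full((n,n),z)],-1).reshape(-1,3)
    m=proj(p,X).reshape(n,n,2).astype(np.float32)
    return cv2.remap(p["img"],m[...,0],m[...,1],cv2.INTER_CUBIC)
def circ(p,x,y,z,r,half=.06,n=240,tol=.07):
    im=rect(p,x,y,z,half,n); k=n/(2*half); g=cv2.GaussianBlur(cv2.cvtColor(im,cv2.COLOR_BGR2GRAY),(0,0),1.5)
    c=cv2.HoughCircles(g,cv2.HOUGH_GRADIENT,1.5,20,param1=70,param2=15,minRadius=int(r*k*(1-tol)),maxRadius=int(r*k*(1+tol)+1))
    im=im.copy(); out=[]
    if c is not None:
        for i,(u,v,q) in enumerate(c[0][:2]):
            cv2.circle(im,(int(u),int(v)),int(q),((0,0,255),(0,255,0))[i],1); cv2.drawMarker(im,(int(u),int(v)),((0,0,255),(0,255,0))[i],0,8)
            out.append([x-half+v/k,y-half+u/k,q/k])
    return np.round(out,4),im
E
python3 - <<'E'
from h import *
L=[("adapter_large",.604,-.304,.004,.027),("adapter_large",.604,-.304,.030,.0155),("roll",.468,-.246,.032,.032),("roll",.468,-.246,.032,.020),
("stand",.425,.02,.016,.046),("stand",.425,.02,.08,.006),("weight",.569,.056,.026,.0195),("disc",.47,.228,.003,.046),("disc",.47,.228,.017,.016)]
ims=[]
for n,x,y,z,r in L:
    p=np.load(n+".npy",allow_pickle=True).item(); o,im=circ(p,x,y,z,r); print(n,z,r,o.tolist()); ims.append(im)
cv2.imwrite("pics/c1.png",cv2.resize(np.vstack([np.hstack(ims[i:i+3]) for i in (0,3,6)]),(600,600)))
E
```

```text
adapter_large 0.004 0.027 [[0.6014000177383423, -0.30660000443458557, 0.026000000536441803], [0.5931000113487244, -0.3215999901294708, 0.026900000870227814]]
adapter_large 0.03 0.0155 [[0.6050999760627747, -0.30959999561309814, 0.016499999910593033], [0.5893999934196472, -0.2563999891281128, 0.015699999406933784]]
roll 0.032 0.032 [[0.4690999984741211, -0.24940000474452972, 0.03200000151991844], [0.46309998631477356, -0.23810000717639923, 0.029999999329447746]]
roll 0.032 0.02 [[0.4690999984741211, -0.24860000610351562, 0.02019999921321869], [0.4781000018119812, -0.2425999939441681, 0.020999999716877937]]
stand 0.016 0.046 [[0.4440999925136566, 0.021900000050663948, 0.04540000110864639], [0.3968999981880188, 0.01140000019222498, 0.04410000145435333]]
stand 0.08 0.006 [[0.4440999925136566, 0.023399999365210533, 0.006000000052154064], [0.43959999084472656, 0.03310000151395798, 0.006000000052154064]]
weight 0.026 0.0195 [[0.5784000158309937, 0.057100001722574234, 0.018699999898672104]]
disc 0.003 0.046 [[0.4733999967575073, 0.23510000109672546, 0.043299999088048935]]
disc 0.017 0.016 [[0.47110000252723694, 0.23659999668598175, 0.017000000923871994], [0.48989999294281006, 0.21789999306201935, 0.017000000923871994]]
```

View pics/c1.png

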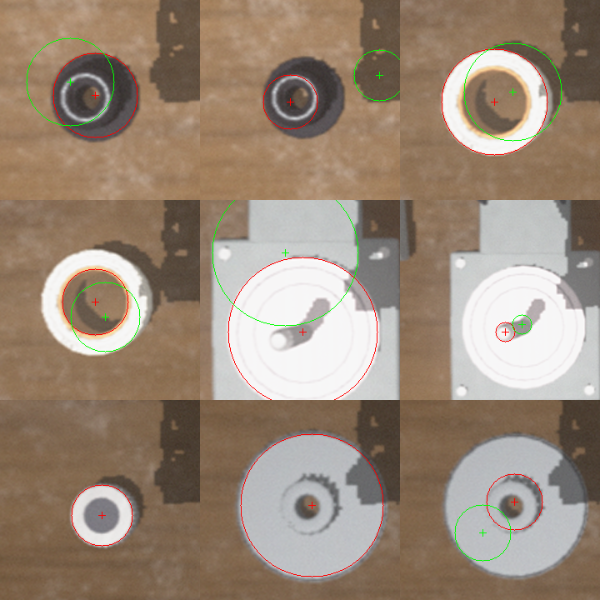

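Circles fit the roll, platter, weight and disc to 1–2 mm. Now I squeeze-centre the large adapter both ways, then look at it again to measure the wrist camera's bias.

```bash
cat >> h.py <<'E'
R=np.array([[0,1,0],[1,0,0],[0,0,-1.]])
R2=np.array([[1,0,0],[0,-1,0],[0,0,-1.]])
def st(tag=""):
    s=observe(); print(tag,"t%.1f"%s["time_s"],np.round(s["ee_pos"],4),"F",np.round(s["contact_force"],1),"w%.4f"%s["grip_width"],"g%.0f"%s["grip_force"]); return s
def centre(x,y,zg,width_chk=None):
    """squeeze along y, then along x; ends held in R"""
    open_jaws()
    for r in (R2,R):
        move_to([x,y,.10],r)
        if servo_line([x,y,zg],feed=.1,max_force=8): st("contact!"); return False
        grasp(); st("sq")
        if r is R2: open_jaws(); servo_line([x,y,.10],feed=.2)
    return True
E
python3 - <<'E'
from h import *
x,y=.602,-.307
print(centre(x,y,.006))
open_jaws(); servo_line([x,y,.2],feed=.2)
p=shot("wrist"); np.save("adapter_c.npy",dict(p),allow_pickle=True)
ims=[]
for z,r in((.004,.027),(.030,.0155),(.030,.007)):
    o,im=circ(p,x,y,z,r,half=.035); print(z,o.tolist()); ims.append(im)
cv2.imwrite("pics/a1.png",np.hstack(ims)); st()
E
```

```text
sq t10.3 [ 0.6025 -0.3072  0.0067] F [0.  0.5 2. ] w0.0331 g59
sq t14.4 [ 0.6024 -0.3072  0.0067] F [0.9 0.3 2. ] w0.0331 g59
True
0.004 [[0.6021999716758728, -0.3068000078201294, 0.026499999687075615], [0.6035000085830688, -0.2989000082015991, 0.026000000536441803]]
0.03 [[0.5978000164031982, -0.3089999854564667, 0.016300000250339508], [0.6043999791145325, -0.30979999899864197, 0.016300000250339508]]
0.03 [[0.6079000234603882, -0.3037000000476837, 0.007300000172108412], [0.6166999936103821, -0.29190000891685486, 0.007300000172108412]]
 t16.2 [ 0.6012 -0.3066  0.1981] F [ 0.9 -0.  -0.5] w0.0851 g0
```

View pics/a1.png

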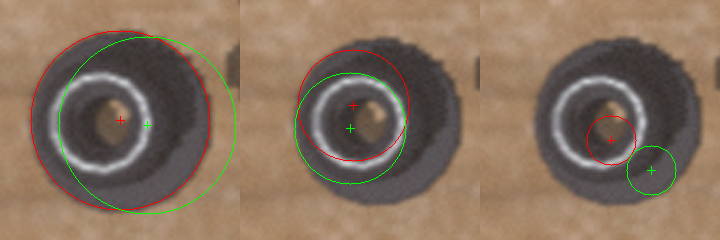

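The camera bias is under 0.5 mm. A width of 33 mm suggests the pads only caught the taper, so I'll grip lower and test the lift.

```bash
python3 - <<'E'
from h import *
x,y=.6024,-.3072
open_jaws()
for z in (.0025,):
    print(servo_line([x,y,z],feed=.1,max_force=8)); st("down"); grasp(); st("g")
servo_line([x,y,.06],feed=.1); st("lift"); wait(.2)
p=shot("scene"); u,v=map(int,proj(p,[x,y,.06])[0]); print(u,v)
a=cv2.resize(p["img"][max(0,v-40):v+40,u-50:u+50],None,fx=4,fy=4); 
w=shot("wrist")["img"]; cv2.imwrite("pics/l1.png",np.vstack([a,cv2.resize(w,(400,300))]))
E
```

```text
False
down t18.5 [ 0.6028 -0.3074  0.0032] F [0.  0.1 0.3] w0.0856 g0
g t19.0 [ 0.603  -0.3075  0.0033] F [0.5 0.2 3.5] w0.0329 g60
lift t19.8 [ 0.6019 -0.307   0.0594] F [ 0.8  0.7 -0.8] w0.0329 g60
381 206
```

View pics/l1.png

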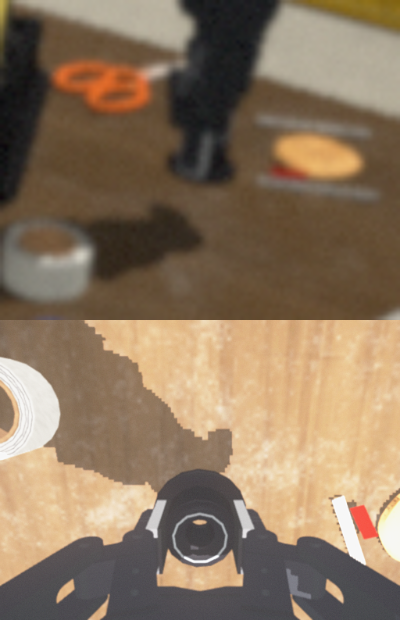

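The adapter is held; the wrist view shows it between the pads, bore clear. Now onto the spindle with a guarded descent.

```bash
cat >> h.py <<'E'
def place(x,y,zt,ztop,F=8,feed=.06):
    """over spindle at ztop, correct by ee_pos, guarded descent to zt"""
    s=observe(); e=s["ee_pos"]; servo_line([e[0],e[1],.2],feed=.2)
    move_to([x,y,.2],R); servo_line([x,y,ztop],feed=.15)
    e=np.array(observe()["ee_pos"]); c=np.array([x,y])*2-e[:2]
    servo_line([c[0],c[1],ztop],feed=.03); st("above")
    hit=servo_line([c[0],c[1],zt],feed=feed,max_force=F); st(f"down hit={hit}"); return hit
E
python3 - <<'E'
from h import *
place(.4441,.0226,.0195,.095)
p=shot("wrist"); cv2.imwrite("pics/p1.png",p["img"])
E
```

```text
above t23.4 [0.4439 0.0229 0.0958] F [ 0.1  0.5 -0.6] w0.0331 g60
down hit=False t24.8 [0.4437 0.0226 0.0195] F [ 4.6 -1.5 -3.7] w0.0332 g60
```

View pics/p1.png

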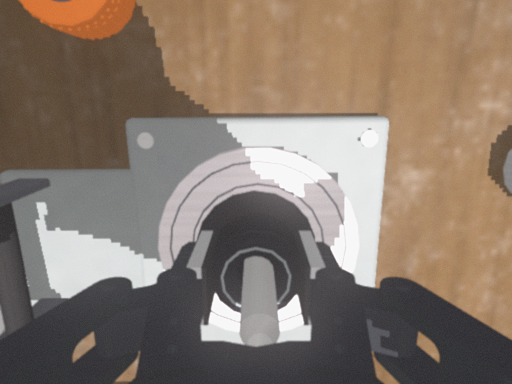

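The spindle comes up through the bore. Release, look from above, then fetch the roll.

```bash
python3 - <<'E'
from h import *
open_jaws(); st("rel"); servo_line([.444,.0226,.2],feed=.2)
p=shot("wrist"); ims=[]
for z,r in((.016,.046),(.080,.0045),(.02,.027),(.046,.0155)):
    o,im=circ(p,.444,.0226,z,r); print(z,o.tolist()); ims.append(im)
x,y=.4691,-.249
move_to([x,y,.2],R); q=shot("wrist")
for r in (.032,.02):
    o,im=circ(q,x,y,.032,r); print("roll",o.tolist()); ims.append(im)
cv2.imwrite("pics/s2.png",np.vstack([np.hstack(ims[:3]),np.hstack(ims[3:])])); st()
E
```

```text
rel t25.4 [0.443  0.0229 0.0195] F [-0.2  0.5 -1.1] w0.0855 g0
0.016 [[0.44510000944137573, 0.0215000007301569, 0.045499999076128006], [0.4578999876976013, 0.010999999940395355, 0.04410000145435333]]
0.08 [[0.44510000944137573, 0.0215000007301569, 0.0044999998062849045], [0.44359999895095825, 0.03200000151991844, 0.0044999998062849045]]
0.02 [[0.44440001249313354, 0.023000000044703484, 0.025800000876188278], [0.4293999969959259, 0.03350000083446503, 0.02850000001490116]]
0.046 [[0.4406000077724457, 0.0215000007301569, 0.016499999910593033], [0.4496000111103058, 0.03269999846816063, 0.016499999910593033]]
roll [[0.46950000524520874, -0.24940000474452972, 0.03150000050663948], [0.4611999988555908, -0.2425999939441681, 0.029999999329447746]]
roll [[0.46950000524520874, -0.2500999867916107, 0.019200000911951065], [0.4754999876022339, -0.24040000140666962, 0.020999999716877937]]
 t27.6 [ 0.4692 -0.2476  0.1998] F [-0.7  0.3 -0.2] w0.0850 g0
```

View pics/s2.png

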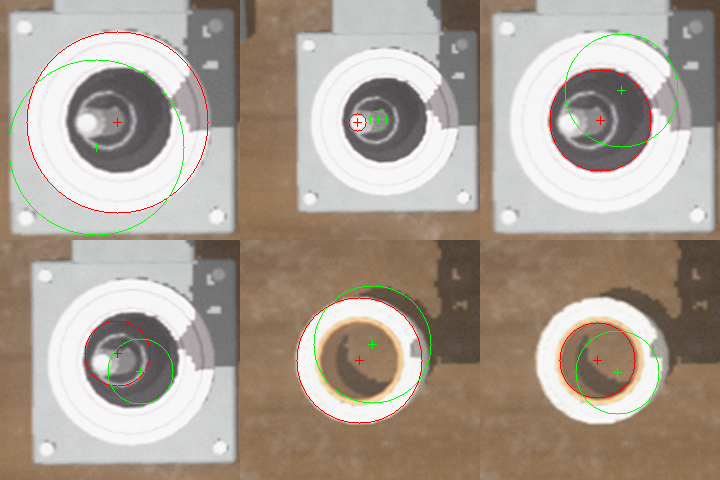

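Spindle at (.4451,.0215). I'm checking that the adapter is home by overlaying its expected top rim.

```bash
python3 - <<'E'
from h import *
move_to([.444,.0226,.2],R)
p=shot("wrist"); im=p["img"].copy(); S=4
u,v=map(int,proj(p,[.4448,.022,.03])[0]); u0,v0=u-64,v-64
a=cv2.resize(im[v0:v0+128,u0:u0+128],None,fx=S,fy=S,interpolation=cv2.INTER_CUBIC); b=a.copy()
t=np.linspace(0,2*np.pi,80)
for r,z,c in((.0155,.046,(0,0,255)),(.0155,.034,(255,0,0)),(.027,.020,(0,255,0)),(.0035,.08,(0,255,255))):
    X=np.c_[.4448+r*np.cos(t),.022+r*np.sin(t),0*t+z]; q=((proj(p,X)-[u0,v0]+.5)*S).astype(np.int32)
    cv2.polylines(b,[q],True,c,1)
cv2.imwrite("pics/ov.png",cv2.resize(np.hstack([a,b]),(800,400))); st()
E
```

```text
t28.7 [0.4445 0.022  0.2002] F [ 0.2 -0.1  0.2] w0.0855 g0
```

View pics/ov.png

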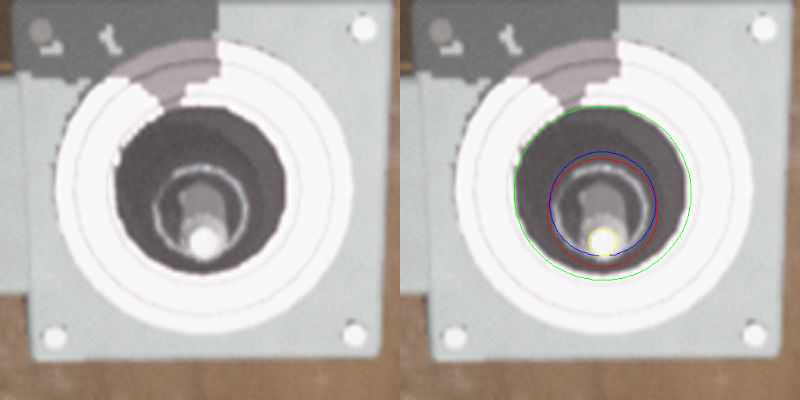

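The rim matches the seated height (red), so the adapter is home. Now the roll.

```bash
python3 - <<'E'
from h import *
x,y=.4695,-.2496
move_to([x,y,.1],R); print(servo_line([x,y,.003],feed=.12,max_force=8)); st("d"); grasp(); g=st("g")
servo_line([x,y,.06],feed=.1); st("lift")
dz=g["ee_pos"][2]
hit=place(.4445+g["ee_pos"][0]-x,.0225+g["ee_pos"][1]-y,.020+dz+.0005,.105)
cv2.imwrite("pics/p2.png",shot("wrist")["img"])
E
```

```text
False
d t30.8 [ 0.4703 -0.2497  0.0038] F [-0.2  0.6 -0.3] w0.0848 g0
g t31.1 [ 0.4705 -0.2501  0.0043] F [-0.1  0.9  4.9] w0.0603 g65
lift t31.9 [ 0.4689 -0.2493  0.0594] F [-0.9 -1.2 -2. ] w0.0603 g65
above t34.8 [0.4454 0.0226 0.1059] F [-0.4  0.2 -1.2] w0.0604 g65
down hit=False t36.3 [0.4451 0.0225 0.0251] F [-1.1  1.  -1.5] w0.0604 g65
```

View pics/p2.png

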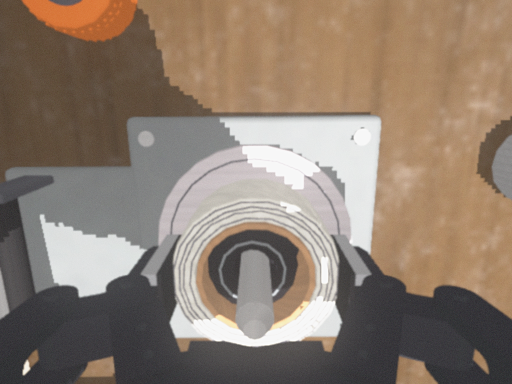

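The roll is over the sleeve. Release, then the disc.

```bash
python3 - <<'E'
from h import *
open_jaws(); e=observe()["ee_pos"]; servo_line([.4445,.0225,.2],feed=.2); p0=shot("wrist")
ims=[]
for z,r in((.052,.032),(.052,.02)):
    o,im=circ(p0,.4445,.0225,z,r); print("roll",o.tolist()); ims.append(im)
x,y=.4734,.2351
move_to([x,y,.2],R); p=shot("wrist")
for z,r in((.003,.046),(.017,.007),(.017,.016)):
    o,im=circ(p,x,y,z,r,tol=.1); print("disc",o.tolist()); ims.append(im)
ims.append(rect(p,x,y,.017))
cv2.imwrite("pics/d1.png",np.vstack([np.hstack(ims[:3]),np.hstack(ims[3:])])); st()
E
```

```text
roll [[0.4478999972343445, 0.022099999710917473, 0.0340999998152256], [0.44190001487731934, 0.032600000500679016, 0.029999999329447746]]
roll [[0.4449000060558319, 0.02290000021457672, 0.01940000057220459], [0.4388999938964844, 0.04390000179409981, 0.020999999716877937]]
disc [[0.47380000352859497, 0.23469999432563782, 0.043699998408555984], [0.42730000615119934, 0.28200000524520874, 0.04800000041723251]]
disc [[0.47380000352859497, 0.23469999432563782, 0.007300000172108412], [0.4505000114440918, 0.26249998807907104, 0.007600000128149986]]
disc [[0.47530001401901245, 0.23319999873638153, 0.016699999570846558], [0.4422999918460846, 0.2549999952316284, 0.016699999570846558]]
 t38.7 [0.4732 0.2337 0.1996] F [-0.5 -0.8  1. ] w0.0851 g0
```

View pics/d1.png

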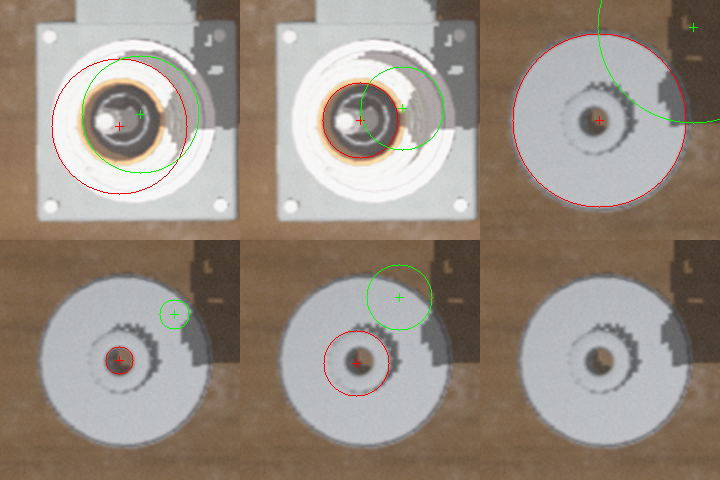

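The roll is home at (.4449,.0229) and the disc bore is at (.4738,.2347). Now the disc.

```bash
python3 - <<'E'
from h import *
x,y=.4738,.2347
move_to([x,y,.1],R); print(servo_line([x,y,.004],feed=.12,max_force=8)); st("d"); grasp(); g=st("g")
servo_line([x,y,.06],feed=.1); st("lift")
cv2.imwrite("/tmp/x.png",shot("wrist")["img"])
dz=g["ee_pos"][2]
hit=place(.4449+g["ee_pos"][0]-x,.0222+g["ee_pos"][1]-y,.052+dz+.0005,.1)
cv2.imwrite("pics/p3.png",np.vstack([cv2.imread("/tmp/x.png"),shot("wrist")["img"]])[::1][84:684])
E
```

```text
False
d t40.1 [0.4748 0.2352 0.005 ] F [-0.2  0.2  0.2] w0.0855 g0
g t40.7 [0.4744 0.235  0.0046] F [ 0.6 -0.5  3.2] w0.0285 g59
lift t41.4 [0.4733 0.2345 0.0595] F [ 0.   0.4 -1.2] w0.0291 g59
above t44.2 [0.4454 0.0219 0.1009] F [ 0.5  0.4 -0.3] w0.0290 g59
down hit=False t45.1 [0.4449 0.0219 0.0571] F [-0.2  0.6 -0.2] w0.0287 g59
```

View pics/p3.png

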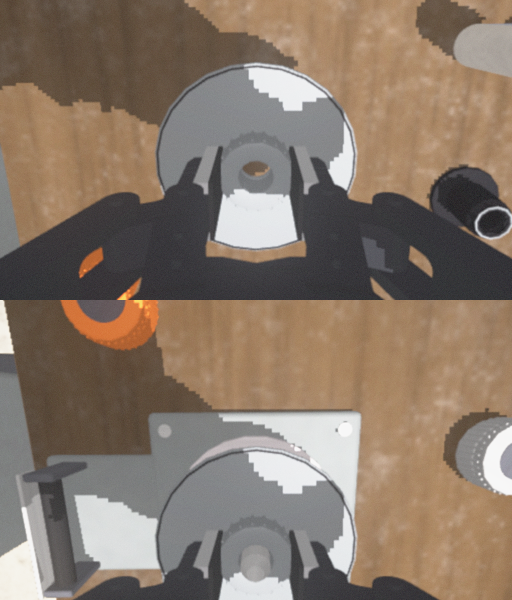

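The spindle is through the disc. Release, then the steel weight.

```bash
python3 - <<'E'
from h import *
open_jaws(); servo_line([.4449,.022,.2],feed=.2); p0=shot("wrist")
for z,r in((.055,.046),(.08,.0045),(.069,.016)):
    o,im=circ(p0,.4449,.022,z,r); print("st",z,o.tolist())
x,y=.5784,.0571
move_to([x,y,.2],R); p=shot("wrist"); o,im=circ(p,x,y,.026,.0195); print("weight",o.tolist()); 
x,y=o[0][:2]; assert abs(x-.5784)<.003 and abs(y-.0571)<.003
move_to([x,y,.1],R); print(servo_line([x,y,.004],feed=.12,max_force=8)); grasp(); g=st("g")
servo_line([x,y,.06],feed=.1); st("lift")
dz=g["ee_pos"][2]
hit=place(.4449+g["ee_pos"][0]-x,.0218+g["ee_pos"][1]-y,.069+dz+.0005,.12)
cv2.imwrite("pics/p4.png",np.hstack([cv2.resize(shot("wrist")["img"],(400,300)),cv2.resize(rect(p0,.4449,.022,.055),(300,300)) ]))
E
```

```text
st 0.055 [[0.44530001282691956, 0.02160000056028366, 0.04309999942779541], [0.44530001282691956, -0.00839999970048666, 0.04899999871850014]]
st 0.08 [[0.44530001282691956, 0.02459999918937683, 0.0044999998062849045], [0.4528000056743622, 0.04410000145435333, 0.0044999998062849045]]
st 0.069 [[0.44600000977516174, 0.05909999832510948, 0.015399999916553497], [0.44530001282691956, 0.02239999920129776, 0.014700000174343586]]
weight [[0.578000009059906, 0.056699998676776886, 0.01889999955892563]]
False
g t49.3 [0.5791 0.0567 0.0049] F [ 0.2 -0.5  2.9] w0.0363 g60
lift t50.0 [0.5772 0.0566 0.0593] F [ 0.  -0.7 -2.1] w0.0360 g60
above t52.4 [0.4458 0.0217 0.1209] F [-0.8 -0.7 -1.7] w0.0367 g60
down hit=False t53.3 [0.4454 0.0217 0.0745] F [ 0.1 -0.4 -1.7] w0.0365 g60
```

View pics/p4.png

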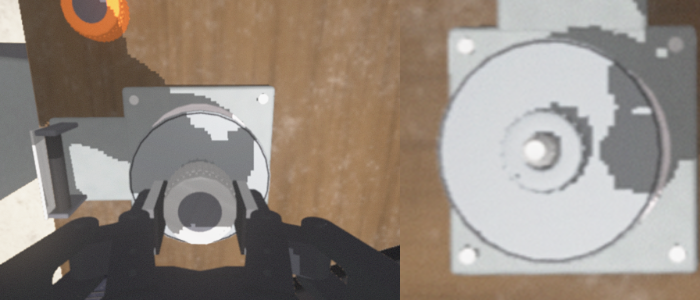

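Weight at its seat height with no side force. Release, retreat and verify.

```bash
python3 - <<'E'
from h import *
open_jaws(); servo_line([.4449,.022,.24],feed=.2); wait(.5); p=shot("wrist"); st()
im=p["img"].copy(); S=3; u,v=map(int,proj(p,[.4449,.022,.07])[0]); u0,v0=u-65,v-75
a=cv2.resize(im[v0:v0+150,u0:u0+130],None,fx=S,fy=S,interpolation=cv2.INTER_CUBIC); b=a.copy(); t=np.linspace(0,2*np.pi,80)
for r,z,c in((.0195,.095,(0,0,255)),(.046,.055,(0,255,0)),(.046,.016,(255,0,0))):
    q=((proj(p,np.c_[.4449+r*np.cos(t),.022+r*np.sin(t),0*t+z])-[u0,v0]+.5)*S).astype(np.int32); cv2.polylines(b,[q],True,c,1)
cv2.imwrite("pics/f.png",np.hstack([a,b]))
s=shot("scene"); t=shot("top")
a=cv2.resize(s["img"][150:260,195:360],(792,528)); cv2.imwrite("pics/f2.png",a)
E
```

```text
t55.4 [0.4449 0.022  0.2399] F [-0.4  0.5  1.2] w0.0857 g0
```

View pics/f.png

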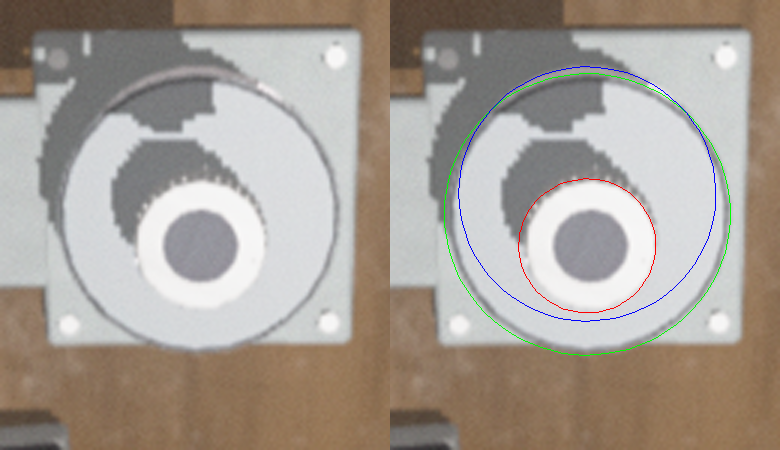

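View pics/f2.png

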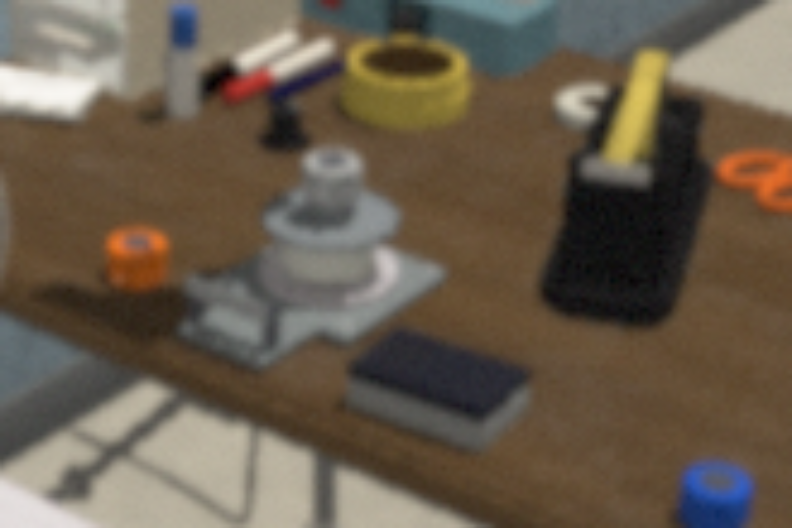

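The weight and disc sit level and concentric at their seated heights, and the bystanders are unmoved.

```bash
python3 -c "
from rig import *
print(close_job())"
```

```text
the job is handed in; nothing more can be done
None
```

The label roll is loaded on the stand, in order: large adapter, roll, guard disc with its hub up, then the steel weight. The final pictures show each sitting home. I handed the job in at about 55 s, and the other adapter and bench items were left where they were.

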